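# Seat the spindle of the label-roll stand

## Task

Get the roll stand ready for use: take the plain steel spindle with the straight round handle out of the white utensil rack and seat it fully home, upright, in the stand's blind socket, then let go of it. The socket hole is hidden under the black dust seal at the bottom of the stand's wide mouth and is usually not in its middle, so set the spindle's foot down on the seal, keep it lightly pressed and sweep it in a widening spiral until it drops in. Leave the other utensils in the rack and the two paper rolls where they stand.

Things in the scene. Friction and masses are not known exactly. Their poses are not given: they have to be found in the camera images.
- spindle: Plain steel spindle, loose, upright in one of the rack's holes. Shaft 16 mm diameter, 95 mm long, 2 mm chamfer at the foot; above it a straight round handle 22 mm diameter, 40 mm tall; 135 mm tall in all, about 0.15 kg (varies). Origin: centre of the foot's underside; z along the rod to the handle. The rack's other two utensils have wooden heads, a ball and a cone, their tops up to 155 mm above the bench.
- spindle_grip (a point): Point on the spindle's axis at the middle of its handle, 115 mm above the foot; where to grip it.
- spindle_foot (a point): Centre of the underside of the spindle's foot (same point as the origin of the spindle).
- rack: White plastic utensil rack, fixed: block 60 mm (x) by 240 mm (y), 35 mm tall; origin at the centre of its underside, z up. Three blind holes 18 mm in diameter, 25 mm deep, at y = -80, 0, +80 mm on its centre line; a utensil stands with its foot 10 mm above the bench. The spindle's hole differs from start to start. Lift it 30 mm or more to clear.
- stand: Label-roll stand, aluminium, fixed: foot plate 150 mm (x) by 120 mm (y), 8 mm thick, with a square housing 76 mm wide on its middle, top 55 mm above the bench. Origin: centre of the underside of the foot plate; z up. On its axis the housing has a round mouth 42 mm in diameter and 15 mm deep, with a black dust seal for a bottom, 40 mm above the bench.
- stand_mouth (a point): Centre of the mouth, level with the housing's top (55 mm up). 15 mm below it, right under the seal (which does not resist), is a flat rigid fixed socket block with one upright blind hole, 17.5 mm in diameter, rim chamfered 1.5 mm, 28 mm deep. The hole's axis is off this point by up to 7 mm along the stand's x and up to 7 mm along its y, never the same, and no camera shows it.
- muddler: Utensil with a wooden ball head in the rack, to be left there. Origin: at its underside.
- reamer: Utensil with a wooden cone head in the rack, to be left there. Origin: at its underside.
- roll_a: Paper label roll, 64 mm across, 50 mm tall, to be left alone. Origin: at its underside.
- roll_b: Paper label roll, 60 mm across, 40 mm tall, to be left alone. Origin: at its underside.
Mind the look-alikes: they are no part of the job. Leave any green or yellow look-alike of the spindle alone.

How it is judged:
By the outcome, as a careful person would: the job done as asked, in the order asked, and still so for the second after the job is handed in, with the robot touching nothing.
It also fails if it takes over 64 s, if anything falls off the work surface, if the arm or the gripper's body presses on something with over 40 N, if the wrist force passes 120 N, or if a joint passes its speed limit or range.

## Robot

A 6-joint arm with a two-finger parallel gripper is mounted at the origin on the work surface. World frame = base frame: x ahead of the robot, y to its left, z up, the work surface at z = 0. Lengths are in m, angles in rad, forces in N, time in s.
With the tool pointing down it reaches from about 0.275 to 1 m from the base axis. Payload 8.4 kg.
Tool frame: the origin (TCP) lies on the mounting face of the last link; the fingertips stand 173 mm ahead of it and the grasp point (between the pads) lies 155 mm ahead of it (manip.nose_length is the distance from the TCP to the fingertips, in m); z points along the fingers, y is the line along which they close (so a half turn about z gives the same grasp; the last joint's range is limited). The gripper opens to 85 mm and grips with 20 to 120 N. Pads are 22 mm wide; open, the fingers measure 114 mm over their backs; the gripper's body (76 mm by 85 mm) begins 54 mm behind the grasp point. The pads swing forward as they close: fully open they stand 13 mm farther back than shut.
Start: joints at [1.099, 0.353, 1.633, -0, 1.155, -0.002], TCP at [0.283, 0.557, 0.405] pointing down, gripper open.
Joint ranges: [-2.63, 2.63], [-0.92, 2.1], [0.06, 2.66], [-1.3, 4.44], [0, 2.69], [-3.02, 3.02]. Speed limits (rad/s): [2.22, 2.22, 2.79, 3.14, 3.14, 3.14].

## Interface

Orientations are given as [roll, pitch, yaw] about the fixed x, y, z axes, in that order (R = Rz(yaw) Ry(pitch) Rx(roll)).
In Python, from workcell import telemetry, grab_frame, manip gives the robot as it stands.
- The arm moves only by the tool carry_out, never from a script. Its argument "series" is a list of rows, each an object of numbers: "tx", "ty", "tz": the shift along the world's x, y, z in m; "ax", "ay", "az": the turn, a rotation vector about the world's x, y, z in rad; "gripper": the finger opening in m, from 0 to 0.0854. A call has 1 to 8 rows; each row is the pose to reach, as a shift and turn from the pose commanded when the call began; what a row does not reach only later rows make up. A row lasts 1/12 s, in which the tool goes at most 41.7 mm and 7.16 degrees, less where a joint would pass 70% of its speed; a pose out of reach is approached as far as the arm can. A call with a gripper value outside its range is refused whole. The fingers move at their own pace and stop on an object; "squeeze" is the grip in N (left out, the last holds). Time passes only in rows, so rows that repeat a pose let the fingers close. It gives the time, the measured TCP pose, the force, the opening and the grip force at its end, in the units of the state.
- telemetry.get_obs(): the state, without advancing time (a new reading comes with each control period).
- grab_frame(name): name is "side" or "top"; returns a dict with "color" (400x640x3 uint8, blue, green, red), "fx", "fy", "cx", "cy" (pixels), "dist" ([k1, k2, p1, p2, k3] as OpenCV has them; the pictures are not rectified), "R" (3x3) and "t" (3): a world point X has camera coordinates R X + t. Camera axes: x right, y down, z forward; pixel columns grow to the right and rows downward; lengths in m; the calibration is good to about 2 mm. A picture is of the moment at which its call begins. There is no depth.
- manip.job_done(): hands the job in; it is judged then, once.
The state is a dict: "clock": time; "qpos": joint angles; "qvel": joint speeds; "tau": joint torques, N m; "eef_pos": TCP position; "tcp_rot": TCP orientation; "contact_force": force on the tool from outside, world axes, zero at the start; "wrist_torque": the same for the moment, N m; "finger_gap": opening from 0.0 (shut) to 1.0 (fully open); "finger_force": force on a finger pad.
Only numpy, scipy, OpenCV 4.12 (cv2) and the standard library are available. Lean on these libraries where they do the work, as an engineer would, in place of code of your own. Each camera call takes 0.05 s, during which the arm holds its last target. There are 200 camera calls.

## Working session

There is one attempt and no reset: what is moved stays moved. The work goes in short steps, Python scripts to look and compute and a tool call to move; the robot and the scene stay as the last step left them, time stands still between calls to the robot, and variables do not carry over. Pictures are saved under pics/ and viewed, at most 10 in all, crops included, and the job is handed in when it is done.

Besides the shell and the picture viewer there is one more tool, called as a command line: name --argument value ..., lists and objects as JSON in quotes. carry_out: Moves the arm, as the interface text tells. Its arguments: {"type":"object","properties":{"series":{"type":"array","items":{"type":"object","properties":{"tx":{"type":"number"},"ty":{"type":"number"},"tz":{"type":"number"},"ax":{"type":"number"},"ay":{"type":"number"},"az":{"type":"number"},"gripper":{"type":"number"}}}},"squeeze":{"type":"number"}},"required":["series"]}

```bash
mkdir -p pics; cat > h.py <<'E'
import cv2, numpy as np
from workcell import telemetry, grab_frame, manip
def cam(n):
    f=grab_frame(n); K=np.array([[f['fx'],0,f['cx']],[0,f['fy'],f['cy']],[0,0,1.]])
    return f,K,np.array(f['R']),np.array(f['t']),np.array(f['dist'])
def onplane(c,uv,z):
    f,K,R,t,d=c; p=cv2.undistortPoints(np.array([[uv]],float),K,d)[0,0]
    o=-R.T@t; v=R.T@np.array([p[0],p[1],1]); return o+v*(z-o[2])/v[2]
def proj(c,X):
    f,K,R,t,d=c; return cv2.projectPoints(np.array([X],float),cv2.Rodrigues(R)[0],t,K,d)[0][0,0]
E
python3 - <<'E'
from h import *
for n in('side','top'):
    c=cam(n); cv2.imwrite(f'pics/{n}0.png',c[0]['color']); print(n,-c[2].T@c[3],c[2][2])
print(telemetry.get_obs())
E
```

```text
side [ 0.28806584 -0.65674427  0.78835435] [ 0.19836761  0.67530853 -0.71035813]
top [ 0.30040506 -0.02124518  1.02834585] [ 0.22048182  0.02760005 -0.97500051]
{'clock': 0.1, 'qpos': array([ 1.09860416e+00,  3.53572159e-01,  1.63406688e+00, -2.69547432e-08,
        1.15521902e+00, -2.39944017e-03]), 'qvel': array([ 0.00010038, -0.00169514, -0.00042579,  0.00039982, -0.00080246,
        0.00123355]), 'tau': array([-3.17551430e-04, -6.06352544e+01, -3.42826939e+01, -7.56732925e-05,
        3.88584071e-03,  6.18575928e-05]), 'eef_pos': array([0.2828388 , 0.55709453, 0.40403778]), 'tcp_rot': array([-3.14032725e+00, -3.01161409e-06,  2.67179993e+00]), 'contact_force': array([0.42274583, 0.57372821, 0.85657276]), 'wrist_torque': array([-0.01020406, -0.04776783, -0.06646423]), 'finger_force': 0.0, 'finger_gap': 0.9989731258791609}
```

View pics/top0.png

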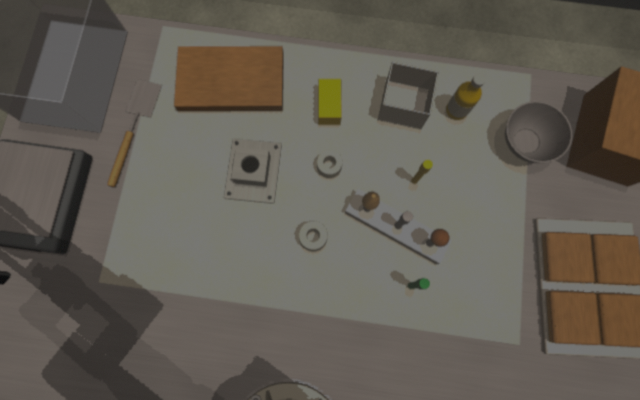

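View pics/side0.png

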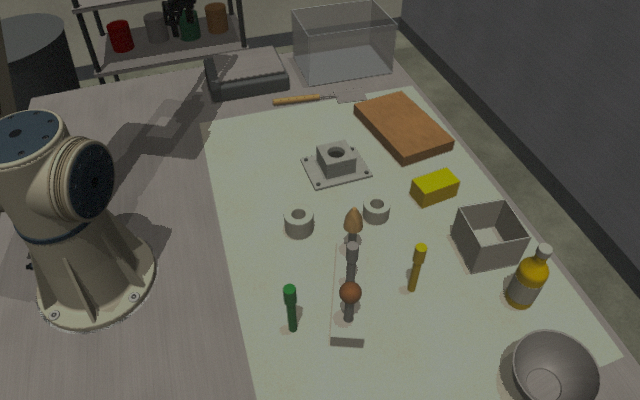

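Top view: the stand mouth is at (250,164), the rack runs (347,210)–(438,262), and the rolls are at (329,163) and (313,235).
Spindle candidates, as top / side pixels:
- Grey: (406,216) / (352,246), in the rack's middle hole.
- Green: (422,284) / (290,290), standing loose.
- Yellow: (426,166) / (420,250), standing loose.
- Cone: (371,201), and ball: (440,238), both wooden heads.

I choose the grey one and will check it in a close crop.

```bash
python3 - <<'E'
import cv2,numpy as np
a=cv2.imread('pics/top0.png');b=cv2.imread('pics/side0.png')
r=lambda im,x,y,w,h:cv2.resize(im[y:y+h,x:x+w],(400,300),interpolation=cv2.INTER_CUBIC)
o=np.vstack([np.hstack([r(a,336,180,112,84),r(a,210,130,80,60)]),np.hstack([r(b,300,220,100,75),r(b,296,135,80,60)])])
cv2.imwrite('pics/crop.png',cv2.convertScaleAbs(o,alpha=1.5))
E
```

```text
(no output)
```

View pics/crop.png

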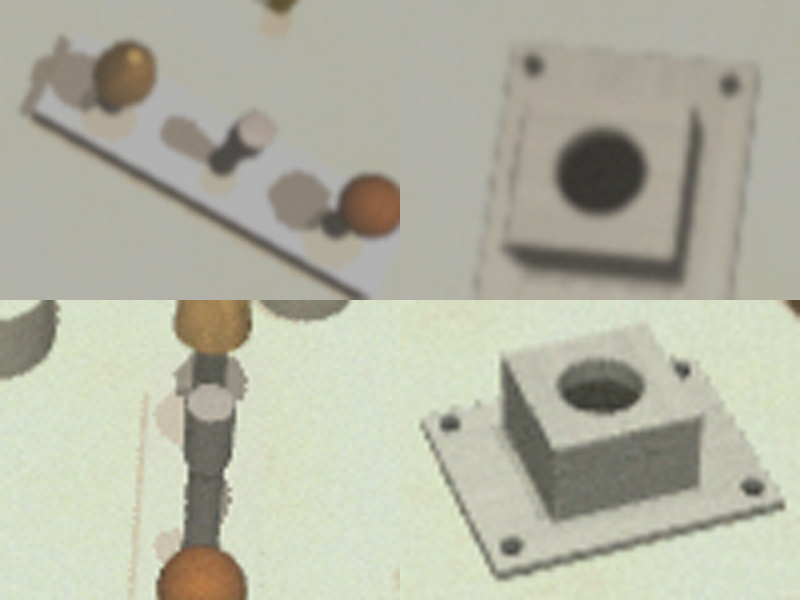

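The crop confirms it: the grey straight-handled rod stands in the rack's middle hole, with its top centre at top-camera (408,216.5) and side-camera (352.5,246). The mouth rim is at top-camera (250.3,164) and side-camera (336,152).

```bash
python3 - <<'E'
from h import *
T=cam('top');S=cam('side')
P=lambda n,a,b,z:print(n,onplane(T,a,z).round(4),onplane(S,b,z).round(4))
P('spin',(408,216.5),(352.5,246),.145)
P('mouth',(250.3,164),(336,152),.055)
P('cone',(371,201),(353.5,222),.13)
P('ball',(440,237.5),(350.5,293),.135)
P('yellow',(427,165),(421,248),.135)
P('green',(424,284),(290,289),.135)
a,b=onplane(T,(345.5,212),0.),onplane(T,(438,263),0.);print('rack',a,b,np.degrees(np.arctan2(*(b-a)[1::-1])))
a,b=onplane(T,(312.8,100),0),0
for uv in((233,139),(281,142),(276,201),(225,198)):print(onplane(T,uv,.008).round(4))
E
```

```text
spin [ 0.4904 -0.1804  0.145 ] [ 0.4909 -0.1795  0.145 ]
mouth [0.5794 0.1718 0.055 ] [0.58   0.1738 0.055 ]
cone [ 0.5151 -0.1041  0.13  ] [ 0.5169 -0.1147  0.13  ]
ball [ 0.4589 -0.2504  0.135 ] [ 0.4576 -0.2638  0.135 ]
yellow [ 0.6076 -0.2108  0.135 ] [ 0.6087 -0.213   0.135 ]
green [ 0.3623 -0.2267  0.135 ] [ 0.365 -0.227  0.135]
rack [ 0.51119426 -0.05980093  0.        ] [ 0.42346827 -0.28533086  0.        ] -111.25489793542489
[0.6491 0.2336 0.008 ]
[0.6583 0.1174 0.008 ]
[0.5122 0.1054 0.008 ]
[0.5021 0.2251 0.008 ]
```

carry_out --series '[{"tx": 0.01, "ty": -0.037, "az": -0.11, "gripper": 0.085}, {"tx": 0.02, "ty": -0.074, "az": -0.22}, {"tx": 0.03, "ty": -0.111, "az": -0.33}, {"tx": 0.04, "ty": -0.148, "az": -0.44}, {"tx": 0.05, "ty": -0.185, "az": -0.55}, {"tx": 0.06, "ty": -0.222, "az": -0.66}, {"tx": 0.07, "ty": -0.259, "az": -0.77}, {"tx": 0.08, "ty": -0.296, "az": -0.88}]'

```text
invalid input
```

carry_out --series '[{"tx": 0.01, "ty": -0.037, "az": -0.11}, {"tx": 0.02, "ty": -0.074, "az": -0.22}, {"tx": 0.03, "ty": -0.111, "az": -0.33}, {"tx": 0.04, "ty": -0.148, "az": -0.44}, {"tx": 0.05, "ty": -0.185, "az": -0.55}, {"tx": 0.06, "ty": -0.222, "az": -0.591}, {"tx": 0.07, "ty": -0.259, "az": -0.591}, {"tx": 0.08, "ty": -0.296, "az": -0.591}]'

```text
invalid input
```

carry_out --series '[{"tx": 0.01, "ty": -0.037}, {"tx": 0.02, "ty": -0.074}, {"tx": 0.035, "ty": -0.11}, {"tx": 0.048, "ty": -0.145}, {"tx": 0.048, "ty": -0.145}, {"tx": 0.048, "ty": -0.145}]'

```text
invalid input
```

carry_out --series '[{"tx": 0.08, "ty": -0.296, "tz": 0, "ax": 0, "ay": 0, "az": -0.88, "gripper": 0.085}, {"tx": 0.08, "ty": -0.296, "tz": 0, "ax": 0, "ay": 0, "az": -0.88, "gripper": 0.085}, {"tx": 0.08, "ty": -0.296, "tz": 0, "ax": 0, "ay": 0, "az": -0.88, "gripper": 0.085}, {"tx": 0.08, "ty": -0.296, "tz": 0, "ax": 0, "ay": 0, "az": -0.88, "gripper": 0.085}, {"tx": 0.08, "ty": -0.296, "tz": 0, "ax": 0, "ay": 0, "az": -0.88, "gripper": 0.085}, {"tx": 0.08, "ty": -0.296, "tz": 0, "ax": 0, "ay": 0, "az": -0.88, "gripper": 0.085}, {"tx": 0.08, "ty": -0.296, "tz": 0, "ax": 0, "ay": 0, "az": -0.88, "gripper": 0.085}, {"tx": 0.08, "ty": -0.296, "tz": 0, "ax": 0, "ay": 0, "az": -0.88, "gripper": 0.085}]'

```text
clock: 0.87
eef_pos: [0.3629, 0.2574, 0.4045]
tcp_rot: [-3.141, 0.002, 1.783]
contact_force: [0.3, 0.4, -0.0]
finger_gap: 0.996
finger_force: 0.0
```

carry_out --series '[{"tx": 0.08, "ty": -0.3, "tz": 0, "ax": 0, "ay": 0, "az": -0.591, "gripper": 0.085}, {"tx": 0.08, "ty": -0.3, "tz": 0, "ax": 0, "ay": 0, "az": -0.591, "gripper": 0.085}, {"tx": 0.08, "ty": -0.3, "tz": 0, "ax": 0, "ay": 0, "az": -0.591, "gripper": 0.085}, {"tx": 0.08, "ty": -0.3, "tz": 0, "ax": 0, "ay": 0, "az": -0.591, "gripper": 0.085}, {"tx": 0.08, "ty": -0.3, "tz": 0, "ax": 0, "ay": 0, "az": -0.591, "gripper": 0.085}, {"tx": 0.08, "ty": -0.3, "tz": 0, "ax": 0, "ay": 0, "az": -0.591, "gripper": 0.085}, {"tx": 0.08, "ty": -0.3, "tz": 0, "ax": 0, "ay": 0, "az": -0.591, "gripper": 0.085}, {"tx": 0.08, "ty": -0.3, "tz": 0, "ax": 0, "ay": 0, "az": -0.591, "gripper": 0.085}]'

```text
clock: 1.53
eef_pos: [0.4435, -0.0424, 0.405]
tcp_rot: [3.14, 0.001, 1.199]
contact_force: [-0.3, 1.2, -0.1]
finger_gap: 0.994
finger_force: 0.0
```

carry_out --series '[{"tx": 0.0478, "ty": -0.141, "tz": -0.05, "ax": 0, "ay": 0, "az": 0, "gripper": 0.085}, {"tx": 0.0478, "ty": -0.141, "tz": -0.05, "ax": 0, "ay": 0, "az": 0, "gripper": 0.085}, {"tx": 0.0478, "ty": -0.141, "tz": -0.05, "ax": 0, "ay": 0, "az": 0, "gripper": 0.085}, {"tx": 0.0478, "ty": -0.141, "tz": -0.05, "ax": 0, "ay": 0, "az": 0, "gripper": 0.085}, {"tx": 0.0478, "ty": -0.141, "tz": -0.05, "ax": 0, "ay": 0, "az": 0, "gripper": 0.085}, {"tx": 0.0478, "ty": -0.141, "tz": -0.05, "ax": 0, "ay": 0, "az": 0, "gripper": 0.085}]'

```text
clock: 2.03
eef_pos: [0.4907, -0.181, 0.3537]
tcp_rot: [-3.14, -0.0, 1.198]
contact_force: [-0.8, 0.5, 1.0]
finger_gap: 0.99
finger_force: 0.0
```

```bash
python3 - <<'E'
from h import *
a=cam('top');b=cam('side')
r=lambda im,x,y,w,h:cv2.resize(im[y:y+h,x:x+w],(400,300),interpolation=cv2.INTER_CUBIC)
o=np.hstack([r(a[0]['color'],320,140,160,120),r(b[0]['color'],280,180,160,120)])
cv2.imwrite('pics/pre.png',cv2.convertScaleAbs(o,alpha=1.5)); s=telemetry.get_obs();print(s['eef_pos'],s['tcp_rot'])
E
```

```text
[ 0.49041822 -0.17930566  0.35459656] [-3.14073081e+00 -2.41496435e-04  1.20043135e+00]
```

View pics/pre.png

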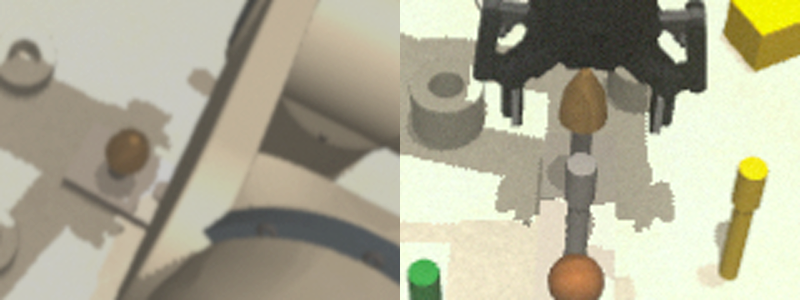

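The side view shows the open fingers at crop x 512 and 660, straddling the grey spindle at x 581, and clear of the cone and ball. The top view is blocked by the arm. I'll descend and grip.

carry_out --series '[{"tx": 0, "ty": 0, "tz": -0.035, "ax": 0, "ay": 0, "az": 0, "gripper": 0.085}, {"tx": 0, "ty": 0, "tz": -0.06, "ax": 0, "ay": 0, "az": 0, "gripper": 0.085}, {"tx": 0, "ty": 0, "tz": -0.076, "ax": 0, "ay": 0, "az": 0, "gripper": 0.085}, {"tx": 0, "ty": 0, "tz": -0.076, "ax": 0, "ay": 0, "az": 0, "gripper": 0.085}, {"tx": 0, "ty": 0, "tz": -0.076, "ax": 0, "ay": 0, "az": 0, "gripper": 0.03}, {"tx": 0, "ty": 0, "tz": -0.076, "ax": 0, "ay": 0, "az": 0, "gripper": 0.03}, {"tx": 0, "ty": 0, "tz": -0.076, "ax": 0, "ay": 0, "az": 0, "gripper": 0.015}, {"tx": 0, "ty": 0, "tz": -0.076, "ax": 0, "ay": 0, "az": 0, "gripper": 0.01}]' --squeeze 50

```text
clock: 2.8
eef_pos: [0.4912, -0.1797, 0.2801]
tcp_rot: [3.139, -0.0, 1.201]
contact_force: [-0.1, 0.4, -0.3]
finger_gap: 0.455
finger_force: 0.0
```

carry_out --series '[{"tx": 0, "ty": 0, "tz": 0, "ax": 0, "ay": 0, "az": 0, "gripper": 0.01}, {"tx": 0, "ty": 0, "tz": 0, "ax": 0, "ay": 0, "az": 0, "gripper": 0.01}, {"tx": 0, "ty": 0, "tz": 0, "ax": 0, "ay": 0, "az": 0, "gripper": 0.01}, {"tx": 0, "ty": 0, "tz": 0, "ax": 0, "ay": 0, "az": 0, "gripper": 0.01}, {"tx": 0, "ty": 0, "tz": 0, "ax": 0, "ay": 0, "az": 0, "gripper": 0.01}]' --squeeze 50

```text
clock: 3.22
eef_pos: [0.4909, -0.1798, 0.2797]
tcp_rot: [3.141, -0.0, 1.201]
contact_force: [-1.0, 1.4, 7.9]
finger_gap: 0.246
finger_force: 48.5
```

carry_out --series '[{"tx": 0, "ty": 0, "tz": 0.02, "ax": 0, "ay": 0, "az": 0, "gripper": 0.01}, {"tx": 0, "ty": 0, "tz": 0.05, "ax": 0, "ay": 0, "az": 0, "gripper": 0.01}, {"tx": 0, "ty": 0, "tz": 0.08, "ax": 0, "ay": 0, "az": 0, "gripper": 0.01}, {"tx": 0, "ty": 0, "tz": 0.11, "ax": 0, "ay": 0, "az": 0, "gripper": 0.01}, {"tx": 0, "ty": 0, "tz": 0.14, "ax": 0, "ay": 0, "az": 0, "gripper": 0.01}, {"tx": 0, "ty": 0, "tz": 0.165, "ax": 0, "ay": 0, "az": 0, "gripper": 0.01}, {"tx": 0, "ty": 0, "tz": 0.165, "ax": 0, "ay": 0, "az": 0, "gripper": 0.01}, {"tx": 0, "ty": 0, "tz": 0.165, "ax": 0, "ay": 0, "az": 0, "gripper": 0.01}]' --squeeze 50

```text
clock: 3.88
eef_pos: [0.4908, -0.1798, 0.4451]
tcp_rot: [3.138, -0.0, 1.201]
contact_force: [-0.3, -0.1, -1.5]
finger_gap: 0.236
finger_force: 49.6
```

```bash
python3 - <<'E'
from h import *
b=cam('side');s=telemetry.get_obs();print(s['eef_pos'],s['tcp_rot'],s['contact_force'],s['wrist_torque'],s['finger_force'])
g=s['eef_pos'].copy();g[2]-=.155;print(proj(b,g),proj(b,g-[0,0,.115]))
cv2.imwrite('pics/lift.png',cv2.resize(b[0]['color'][100:300,250:450],(600,600),interpolation=cv2.INTER_CUBIC))
E
```

```text
[ 0.49043766 -0.1796271   0.44356545] [ 3.14127125e+00 -3.45646385e-05  1.20070330e+00] [-0.47785006  0.73864861 -1.7480276 ] [-0.00231536  0.00681277  0.01898208] 49.566288115124735
[356.50256729 187.19830761] [353.06230971 235.61102949]
```

View pics/lift.png

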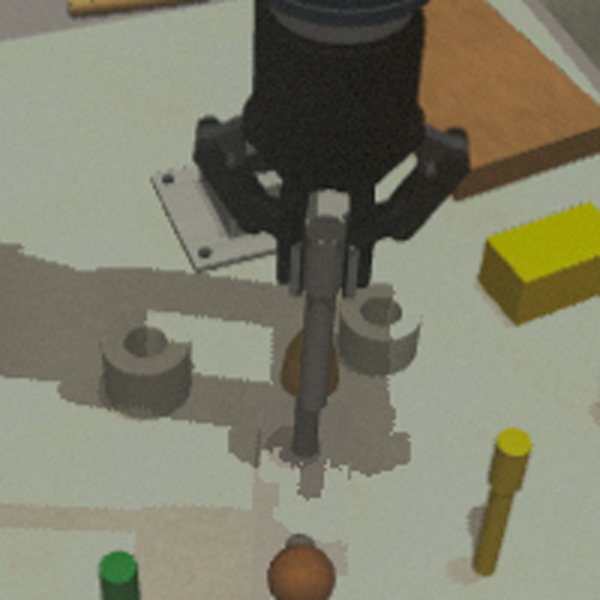

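The spindle is held upright: its handle is in the pads and its foot is at about (355,235), against a predicted (353,236). The darker stub below that is the reamer's shaft behind it. Next I carry it to the mouth.

carry_out --series '[{"tx": 0.075, "ty": 0.296, "tz": 0, "ax": 0, "ay": 0, "az": 0, "gripper": 0.01}, {"tx": 0.075, "ty": 0.296, "tz": 0, "ax": 0, "ay": 0, "az": 0, "gripper": 0.01}, {"tx": 0.075, "ty": 0.296, "tz": 0, "ax": 0, "ay": 0, "az": 0, "gripper": 0.01}, {"tx": 0.075, "ty": 0.296, "tz": 0, "ax": 0, "ay": 0, "az": 0, "gripper": 0.01}, {"tx": 0.075, "ty": 0.296, "tz": 0, "ax": 0, "ay": 0, "az": 0, "gripper": 0.01}, {"tx": 0.075, "ty": 0.296, "tz": 0, "ax": 0, "ay": 0, "az": 0, "gripper": 0.01}, {"tx": 0.075, "ty": 0.296, "tz": 0, "ax": 0, "ay": 0, "az": 0, "gripper": 0.01}, {"tx": 0.075, "ty": 0.296, "tz": 0, "ax": 0, "ay": 0, "az": 0, "gripper": 0.01}]' --squeeze 50

```text
clock: 4.6
eef_pos: [0.566, 0.1207, 0.4416]
tcp_rot: [-3.139, -0.0, 1.203]
contact_force: [0.1, -0.1, -2.8]
finger_gap: 0.24
finger_force: 49.5
```

carry_out --series '[{"tx": 0.0145, "ty": 0.056, "tz": 0, "ax": 0, "ay": 0, "az": 0, "gripper": 0.01}, {"tx": 0.0145, "ty": 0.056, "tz": 0, "ax": 0, "ay": 0, "az": 0, "gripper": 0.01}, {"tx": 0.0145, "ty": 0.056, "tz": -0.03, "ax": 0, "ay": 0, "az": 0, "gripper": 0.01}, {"tx": 0.0145, "ty": 0.056, "tz": -0.06, "ax": 0, "ay": 0, "az": 0, "gripper": 0.01}, {"tx": 0.0145, "ty": 0.056, "tz": -0.09, "ax": 0, "ay": 0, "az": 0, "gripper": 0.01}, {"tx": 0.0145, "ty": 0.056, "tz": -0.11, "ax": 0, "ay": 0, "az": 0, "gripper": 0.01}, {"tx": 0.0145, "ty": 0.056, "tz": -0.11, "ax": 0, "ay": 0, "az": 0, "gripper": 0.01}, {"tx": 0.0145, "ty": 0.056, "tz": -0.11, "ax": 0, "ay": 0, "az": 0, "gripper": 0.01}]' --squeeze 50

```text
clock: 5.27
eef_pos: [0.5797, 0.1717, 0.332]
tcp_rot: [-3.138, 0.003, 1.201]
contact_force: [0.4, 0.2, -0.7]
finger_gap: 0.241
finger_force: 49.4
```

```bash
python3 - <<'E'
from h import *
b=cam('side');s=telemetry.get_obs();print(s['eef_pos'],s['tcp_rot'],s['contact_force'],s['wrist_torque'],s['finger_force'])
g=s['eef_pos'].copy();g[2]-=.270;print(proj(b,g),proj(b,g+[0,0,.135]),proj(b,[.58,.1725,.055]))
cv2.imwrite('pics/over.png',cv2.resize(b[0]['color'][80:200,280:400],(600,600),interpolation=cv2.INTER_CUBIC))
E
```

```text
[0.5803428  0.1719629  0.33356686] [-3.14076134e+00  7.42464714e-04  1.20055512e+00] [ 0.07435565  0.59970076 -0.52359983] [ 0.03362189  0.00716055 -0.02290035] 49.44141761405035
[336.45194199 149.71719508] [337.62282299 102.76176217] [336.1789127  152.33445893]
```

View pics/over.png

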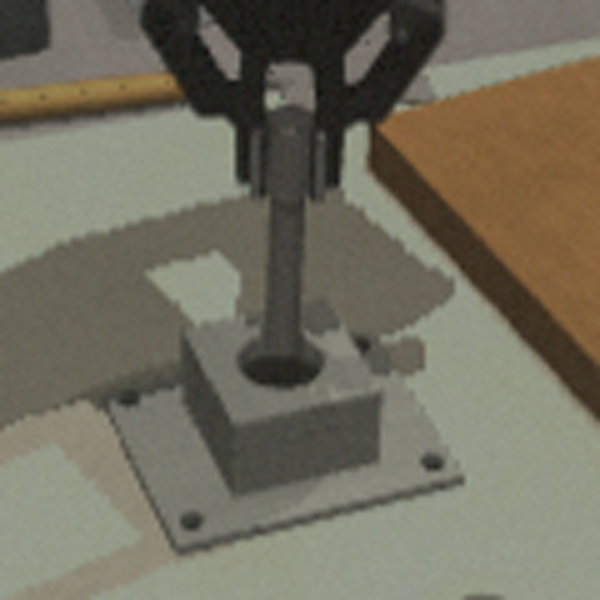

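The foot, at crop (281,355), is centred over the mouth, at crop (281,363). I'll lower it gently onto the seal.

carry_out --series '[{"tx": 0, "ty": 0, "tz": -0.008, "ax": 0, "ay": 0, "az": 0, "gripper": 0.01}, {"tx": 0, "ty": 0, "tz": -0.014, "ax": 0, "ay": 0, "az": 0, "gripper": 0.01}, {"tx": 0, "ty": 0, "tz": -0.018, "ax": 0, "ay": 0, "az": 0, "gripper": 0.01}, {"tx": 0, "ty": 0, "tz": -0.02, "ax": 0, "ay": 0, "az": 0, "gripper": 0.01}, {"tx": 0, "ty": 0, "tz": -0.021, "ax": 0, "ay": 0, "az": 0, "gripper": 0.01}, {"tx": 0, "ty": 0, "tz": -0.022, "ax": 0, "ay": 0, "az": 0, "gripper": 0.01}, {"tx": 0, "ty": 0, "tz": -0.022, "ax": 0, "ay": 0, "az": 0, "gripper": 0.01}]' --squeeze 50

```text
clock: 5.9
eef_pos: [0.5803, 0.1723, 0.3117]
tcp_rot: [3.142, -0.0, 1.201]
contact_force: [0.4, -0.3, -1.7]
finger_gap: 0.243
finger_force: 49.5
```

carry_out --series '[{"tx": 0, "ty": 0, "tz": -0.001, "ax": 0, "ay": 0, "az": 0, "gripper": 0.01}, {"tx": 0, "ty": 0, "tz": -0.002, "ax": 0, "ay": 0, "az": 0, "gripper": 0.01}, {"tx": 0, "ty": 0, "tz": -0.002, "ax": 0, "ay": 0, "az": 0, "gripper": 0.01}]' --squeeze 50

```text
clock: 6.15
eef_pos: [0.5803, 0.1723, 0.3098]
tcp_rot: [3.141, -0.0, 1.201]
contact_force: [-0.0, 0.7, -1.1]
finger_gap: 0.243
finger_force: 49.7
```

carry_out --series '[{"tx": 0, "ty": 0, "tz": -0.001, "ax": 0, "ay": 0, "az": 0, "gripper": 0.01}, {"tx": 0, "ty": 0, "tz": -0.001, "ax": 0, "ay": 0, "az": 0, "gripper": 0.01}]' --squeeze 50

```text
clock: 6.32
eef_pos: [0.5805, 0.1724, 0.3095]
tcp_rot: [3.141, -0.001, 1.201]
contact_force: [-1.7, -0.1, 5.6]
finger_gap: 0.244
finger_force: 50.4
```

carry_out --series '[{"tx": 0, "ty": 0, "tz": -0.001, "ax": 0, "ay": 0, "az": 0, "gripper": 0.01}, {"tx": 0, "ty": 0, "tz": -0.001, "ax": 0, "ay": 0, "az": 0, "gripper": 0.01}]' --squeeze 50

```text
clock: 6.48
eef_pos: [0.5807, 0.1725, 0.3092]
tcp_rot: [3.14, -0.001, 1.201]
contact_force: [-2.5, -0.4, 12.1]
finger_gap: 0.246
finger_force: 51.2
```

carry_out --series '[{"tx": 0, "ty": 0, "tz": -0.001, "ax": 0, "ay": 0, "az": 0, "gripper": 0.01}, {"tx": 0, "ty": 0, "tz": -0.001, "ax": 0, "ay": 0, "az": 0, "gripper": 0.01}]' --squeeze 50

```text
clock: 6.65
eef_pos: [0.5808, 0.1726, 0.309]
tcp_rot: [3.14, -0.002, 1.201]
contact_force: [-3.7, -1.3, 18.1]
finger_gap: 0.242
finger_force: 52.2
```

Contact is at z 0.3095, with about 6 N per mm of commanded press. I'll ease the press to about 9 N and firm the grip, then work out the spiral points.

carry_out --series '[{"tx": 0, "ty": 0, "tz": 0.0015, "ax": 0, "ay": 0, "az": 0, "gripper": 0.005}, {"tx": 0, "ty": 0, "tz": 0.0015, "ax": 0, "ay": 0, "az": 0, "gripper": 0.005}, {"tx": 0, "ty": 0, "tz": 0.0015, "ax": 0, "ay": 0, "az": 0, "gripper": 0.005}]' --squeeze 100

```text
clock: 6.9
eef_pos: [0.5805, 0.1724, 0.3095]
tcp_rot: [3.141, -0.001, 1.201]
contact_force: [-2.9, 0.0, 10.3]
finger_gap: 0.228
finger_force: 98.4
```

```bash
python3 - <<'E'
import numpy as np
p=2.8;th=0;P=[]
while p*th/6.283<11:
    r=p*th/6.283; th+=2.0/np.hypot(r,p/6.283) if r>1.2 else .9; r=p*th/6.283; P.append((r*np.cos(th),r*np.sin(th)))
P=np.array(P); o=np.zeros(2)
for i in range(0,len(P),7):
    print(i,'rel mm',(P[i:i+7]-o).round(1).tolist(),'abs end',P[i:i+7][-1].round(1)); o=P[i:i+7][-1].round(1)
E
```

```text
0 rel mm [[0.2, 0.3], [-0.2, 0.8], [-1.1, 0.5], [-0.8, -1.7], [1.3, -2.0], [2.7, -0.4], [2.6, 1.6]] abs end [2.6 1.6]
7 rel mm [[-1.4, 1.5], [-3.4, 1.9], [-5.3, 1.1], [-6.5, -0.5], [-6.8, -2.5], [-6.1, -4.4], [-4.6, -5.8]] abs end [-2.  -4.2]
14 rel mm [[1.9, -0.7], [3.9, -0.5], [5.7, 0.4], [6.9, 2.0], [7.6, 3.9], [7.5, 5.9], [6.7, 7.8]] abs end [4.7 3.6]
21 rel mm [[-1.4, 1.5], [-3.2, 2.4], [-5.2, 2.7], [-7.2, 2.4], [-9.0, 1.5], [-10.4, 0.0], [-11.3, -1.7]] abs end [-6.6  1.9]
28 rel mm [[-0.4, -2.0], [-0.2, -4.0], [0.5, -5.9], [1.8, -7.5], [3.4, -8.7], [5.2, -9.4], [7.2, -9.6]] abs end [ 0.6 -7.7]
35 rel mm [[2.0, 0.3], [3.9, 1.1], [5.4, 2.3], [6.7, 3.9], [7.5, 5.8], [7.8, 7.8], [7.7, 9.8]] abs end [8.3 2.1]
42 rel mm [[-0.7, 1.9], [-1.7, 3.6], [-3.1, 5.0], [-4.8, 6.1], [-6.7, 6.8], [-8.7, 7.0], [-10.7, 6.8]] abs end [-2.4  8.9]
49 rel mm [[-1.9, -0.6], [-3.6, -1.7], [-5.1, -3.0], [-6.2, -4.7], [-7.0, -6.5], [-7.4, -8.5], [-7.3, -10.5]] abs end [-9.7 -1.6]
56 rel mm [[0.4, -2.0], [1.2, -3.8], [2.4, -5.4], [3.8, -6.8], [5.5, -7.8], [7.4, -8.6], [9.4, -8.9]] abs end [ -0.3 -10.5]
63 rel mm [[2.0, 0.1], [4.0, 0.5], [5.8, 1.3], [7.5, 2.4], [8.9, 3.8], [10.1, 5.4], [10.9, 7.3]] abs end [10.6 -3.2]
```

carry_out --series '[{"tx": 0.0002, "ty": 0.0003, "tz": 0, "ax": 0, "ay": 0, "az": 0, "gripper": 0.005}, {"tx": -0.0002, "ty": 0.0008, "tz": 0, "ax": 0, "ay": 0, "az": 0, "gripper": 0.005}, {"tx": -0.0011, "ty": 0.0005, "tz": 0, "ax": 0, "ay": 0, "az": 0, "gripper": 0.005}, {"tx": -0.0008, "ty": -0.0017, "tz": 0, "ax": 0, "ay": 0, "az": 0, "gripper": 0.005}, {"tx": 0.0013, "ty": -0.002, "tz": 0, "ax": 0, "ay": 0, "az": 0, "gripper": 0.005}, {"tx": 0.0027, "ty": -0.0004, "tz": 0, "ax": 0, "ay": 0, "az": 0, "gripper": 0.005}, {"tx": 0.0026, "ty": 0.0016, "tz": 0, "ax": 0, "ay": 0, "az": 0, "gripper": 0.005}]'

```text
clock: 7.48
eef_pos: [0.5832, 0.1737, 0.3086]
tcp_rot: [3.14, 0.0, 1.201]
contact_force: [1.1, -3.9, 4.1]
finger_gap: 0.234
finger_force: 98.1
```

z has fallen 0.9 mm and the force has dropped, so the foot may be on the hole's rim. I'll press down a little to test.

carry_out --series '[{"tx": 0, "ty": 0, "tz": -0.001, "ax": 0, "ay": 0, "az": 0, "gripper": 0.005}, {"tx": 0, "ty": 0, "tz": -0.002, "ax": 0, "ay": 0, "az": 0, "gripper": 0.005}, {"tx": 0, "ty": 0, "tz": -0.002, "ax": 0, "ay": 0, "az": 0, "gripper": 0.005}]'

```text
clock: 7.73
eef_pos: [0.5836, 0.1735, 0.3075]
tcp_rot: [3.139, 0.0, 1.202]
contact_force: [0.4, -5.5, 10.6]
finger_gap: 0.231
finger_force: 98.8
```

z is now 2 mm below the block face, with a lateral push toward -y. The hole lies that way, so I'll follow it.

carry_out --series '[{"tx": 0, "ty": -0.0007, "tz": 0, "ax": 0, "ay": 0, "az": 0, "gripper": 0.005}, {"tx": 0, "ty": -0.0014, "tz": -0.0005, "ax": 0, "ay": 0, "az": 0, "gripper": 0.005}, {"tx": 0, "ty": -0.0014, "tz": -0.001, "ax": 0, "ay": 0, "az": 0, "gripper": 0.005}, {"tx": 0, "ty": -0.0014, "tz": -0.001, "ax": 0, "ay": 0, "az": 0, "gripper": 0.005}]'

```text
clock: 8.07
eef_pos: [0.5834, 0.1722, 0.3053]
tcp_rot: [3.14, -0.0, 1.201]
contact_force: [3.4, -4.5, 1.8]
finger_gap: 0.234
finger_force: 97.9
```

carry_out --series '[{"tx": 0.0004, "ty": -0.0007, "tz": -0.001, "ax": 0, "ay": 0, "az": 0, "gripper": 0.005}, {"tx": 0.0004, "ty": -0.0007, "tz": -0.002, "ax": 0, "ay": 0, "az": 0, "gripper": 0.005}, {"tx": 0.0004, "ty": -0.0007, "tz": -0.003, "ax": 0, "ay": 0, "az": 0, "gripper": 0.005}, {"tx": 0.0004, "ty": -0.0007, "tz": -0.003, "ax": 0, "ay": 0, "az": 0, "gripper": 0.005}]'

```text
clock: 8.4
eef_pos: [0.5835, 0.1717, 0.302]
tcp_rot: [3.141, -0.0, 1.201]
contact_force: [3.7, -5.3, 1.1]
finger_gap: 0.234
finger_force: 97.8
```

Now 7.5 mm in with almost no axial force, so the foot is in the hole. I'll push on down, following the lateral force.

carry_out --series '[{"tx": 0.0004, "ty": -0.0007, "tz": -0.002, "ax": 0, "ay": 0, "az": 0, "gripper": 0.005}, {"tx": 0.0006, "ty": -0.001, "tz": -0.004, "ax": 0, "ay": 0, "az": 0, "gripper": 0.005}, {"tx": 0.0006, "ty": -0.001, "tz": -0.006, "ax": 0, "ay": 0, "az": 0, "gripper": 0.005}, {"tx": 0.0006, "ty": -0.001, "tz": -0.008, "ax": 0, "ay": 0, "az": 0, "gripper": 0.005}, {"tx": 0.0006, "ty": -0.001, "tz": -0.01, "ax": 0, "ay": 0, "az": 0, "gripper": 0.005}, {"tx": 0.0006, "ty": -0.001, "tz": -0.01, "ax": 0, "ay": 0, "az": 0, "gripper": 0.005}]'

```text
clock: 8.9
eef_pos: [0.5837, 0.1708, 0.2916]
tcp_rot: [-3.141, 0.0, 1.201]
contact_force: [2.3, -1.2, -2.9]
finger_gap: 0.233
finger_force: 97.7
```

carry_out --series '[{"tx": 0.0003, "ty": -0.0002, "tz": -0.002, "ax": 0, "ay": 0, "az": 0, "gripper": 0.005}, {"tx": 0.0003, "ty": -0.0002, "tz": -0.004, "ax": 0, "ay": 0, "az": 0, "gripper": 0.005}, {"tx": 0.0003, "ty": -0.0002, "tz": -0.006, "ax": 0, "ay": 0, "az": 0, "gripper": 0.005}, {"tx": 0.0003, "ty": -0.0002, "tz": -0.008, "ax": 0, "ay": 0, "az": 0, "gripper": 0.005}, {"tx": 0.0003, "ty": -0.0002, "tz": -0.0095, "ax": 0, "ay": 0, "az": 0, "gripper": 0.005}, {"tx": 0.0003, "ty": -0.0002, "tz": -0.011, "ax": 0, "ay": 0, "az": 0, "gripper": 0.005}, {"tx": 0.0003, "ty": -0.0002, "tz": -0.012, "ax": 0, "ay": 0, "az": 0, "gripper": 0.005}, {"tx": 0.0003, "ty": -0.0002, "tz": -0.012, "ax": 0, "ay": 0, "az": 0, "gripper": 0.005}]'

```text
clock: 9.57
eef_pos: [0.5844, 0.1708, 0.2818]
tcp_rot: [3.141, -0.001, 1.201]
contact_force: [-2.5, -1.9, 14.3]
finger_gap: 0.233
finger_force: 99.8
```

The foot is on the bottom: 27.7 mm deep with 14 N axial force. I'll unload slightly, open and go up.

carry_out --series '[{"tx": 0, "ty": 0, "tz": 0.001, "ax": 0, "ay": 0, "az": 0, "gripper": 0.005}, {"tx": 0, "ty": 0, "tz": 0.001, "ax": 0, "ay": 0, "az": 0, "gripper": 0.04}, {"tx": 0, "ty": 0, "tz": 0.001, "ax": 0, "ay": 0, "az": 0, "gripper": 0.06}, {"tx": 0, "ty": 0, "tz": 0.001, "ax": 0, "ay": 0, "az": 0, "gripper": 0.085}, {"tx": 0, "ty": 0, "tz": 0.001, "ax": 0, "ay": 0, "az": 0, "gripper": 0.085}, {"tx": 0, "ty": 0, "tz": 0.001, "ax": 0, "ay": 0, "az": 0, "gripper": 0.085}, {"tx": 0, "ty": 0, "tz": 0.001, "ax": 0, "ay": 0, "az": 0, "gripper": 0.085}, {"tx": 0, "ty": 0, "tz": 0.001, "ax": 0, "ay": 0, "az": 0, "gripper": 0.085}]'

```text
clock: 10.23
eef_pos: [0.5841, 0.1706, 0.281]
tcp_rot: [-3.141, 0.0, 1.201]
contact_force: [-0.0, 0.1, 0.1]
finger_gap: 0.994
finger_force: 0.0
```

carry_out --series '[{"tx": 0, "ty": 0, "tz": 0.01, "ax": 0, "ay": 0, "az": 0, "gripper": 0.085}, {"tx": 0, "ty": 0, "tz": 0.03, "ax": 0, "ay": 0, "az": 0, "gripper": 0.085}, {"tx": 0, "ty": 0, "tz": 0.06, "ax": 0, "ay": 0, "az": 0, "gripper": 0.085}, {"tx": 0, "ty": 0, "tz": 0.09, "ax": 0, "ay": 0, "az": 0, "gripper": 0.085}, {"tx": 0, "ty": 0, "tz": 0.12, "ax": 0, "ay": 0, "az": 0, "gripper": 0.085}, {"tx": 0, "ty": 0, "tz": 0.14, "ax": 0, "ay": 0, "az": 0, "gripper": 0.085}, {"tx": 0, "ty": 0, "tz": 0.14, "ax": 0, "ay": 0, "az": 0, "gripper": 0.085}, {"tx": 0, "ty": 0, "tz": 0.14, "ax": 0, "ay": 0, "az": 0, "gripper": 0.085}]'

```text
clock: 10.9
eef_pos: [0.5843, 0.1706, 0.4232]
tcp_rot: [3.139, -0.002, 1.201]
contact_force: [-0.3, 0.2, -1.2]
finger_gap: 0.999
finger_force: 0.0
```

```bash
python3 - <<'E'
from h import *
b=cam('side')
print([proj(b,[.584,.171,z]).round(1) for z in (.107,.147)])
cv2.imwrite('pics/end.png',cv2.resize(b[0]['color'][60:320,240:460],(507,600),interpolation=cv2.INTER_CUBIC))
E
```

```text
[array([338.4, 135.4]), array([338.8, 121.6])]
```

View pics/end.png

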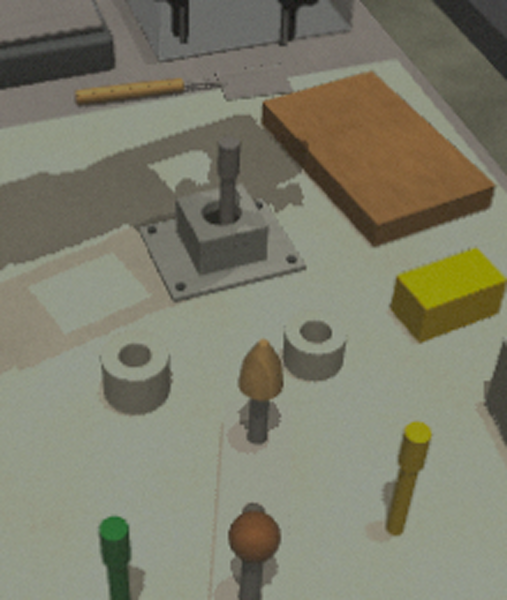

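The spindle stands upright in the socket with its top at about (339.3,122), against a predicted (338.8,121.6) when fully home. The rolls, the other utensils and the look-alikes have not moved.

```bash
python3 -c "
from workcell import manip
print(manip.job_done())"
```

```text
the job is handed in; nothing more can be done
None
```

The steel spindle is seated fully home and upright in the stand's socket, about 27.7 mm deep, and released; the job was handed in at about 11 s on the robot's clock.

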